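# Make up the heel drawer from the tilt-out bin

### The job

Make up the kit drawer for the next batch of sandals: tilt the heel bin well forward, and put all the block heels, those in the bin and any left standing out on the bench, into the open kit drawer, one heel to a cell. Then tilt the bin back shut and push the drawer fully home until its catch has seated. Leave the hammer, the tin and the stack of insoles where they are.

Things in the scene. Friction and masses are not known exactly. Their poses are not given: they have to be found in the camera images.
- bin_housing: grey sheet-metal housing of the tilt-out bin, 340 mm wide, x 4 to 120 mm, roof 137 mm above the bench: it roofs over the shut bin, so heels are reached only with the bin tilted out. Fixed. Origin on the bench under the middle of the front; x points level from the front inwards (away from the robot), y left along the front, z up.
- heel_bin (a joint): tilt of the bin, rad: 0 shut (upright), 0.8 fully forward at its stop. It turns about its bottom front edge (bin_pivot), its top coming towards the robot. Stiff hinge: stays about where it is left; needs some 3 to 7 N at the pull. The point (x, z) of the shut bin, from bin_pivot, is at (x cos t - z sin t, z cos t + x sin t) at tilt t.
- bin_pivot (a point): middle of the bin's tilt axis, fixed, 35 mm above the housing's origin, same axes. From here the shut bin (bare aluminium) has its front panel at x -4 to 0 mm, 328 mm wide, z 0 to 88 mm; inside it is 310 mm wide (y), 90 mm deep (x), floor at z = 4 mm; side cheeks 48 mm high near the front, 36 mm behind. All turns with the bin.
- bin_pull (a point): grip point of the bin's pull: a black tab at the middle of the front panel's top edge, 30 mm wide (y), standing 36 mm out from the panel, 14 mm thick (z). The point lies at the tab's mid width and thickness, 22 mm out from the panel (from bin_pivot x -26, z 80 mm when shut). Axes turn with the bin. Can be pinched across its width from above.
- heel_a: block heel of pale wood, thin dark rubber underneath: 38 mm wide (its y), 42 mm deep (its x: flat breast at -21, flat parallel sides, half-round back of 19 mm radius reaching +21), 60 mm high (its z, rubber at -30), about 70 g. Origin at its middle. Stands in the bin, breast to the front panel, or is absent (None).
- heel_b: block heel of pale wood, thin dark rubber underneath: 38 mm wide (its y), 42 mm deep (its x: flat breast at -21, flat parallel sides, half-round back of 19 mm radius reaching +21), 60 mm high (its z, rubber at -30), about 70 g. Origin at its middle. Stands in the bin, breast to the front panel, or is absent (None).
- heel_c: block heel of pale wood, thin dark rubber underneath: 38 mm wide (its y), 42 mm deep (its x: flat breast at -21, flat parallel sides, half-round back of 19 mm radius reaching +21), 60 mm high (its z, rubber at -30), about 70 g. Origin at its middle. Stands in the bin, breast to the front panel, or is absent (None).
- heel_d: block heel of pale wood, thin dark rubber underneath: 38 mm wide (its y), 42 mm deep (its x: flat breast at -21, flat parallel sides, half-round back of 19 mm radius reaching +21), 60 mm high (its z, rubber at -30), about 70 g. Origin at its middle. Stands on the bench in front of the two units, or is absent (None).
- heel_e: block heel of pale wood, thin dark rubber underneath: 38 mm wide (its y), 42 mm deep (its x: flat breast at -21, flat parallel sides, half-round back of 19 mm radius reaching +21), 60 mm high (its z, rubber at -30), about 70 g. Origin at its middle. Stands on the bench in front of the two units, or is absent (None).
- kit_cabinet: grey cabinet of the kit drawer, 256 mm wide, 200 mm deep, roof 103 mm above the bench. Fixed. Origin on the bench under the middle of its front; x points level from the front inwards (closing direction), y left, z up. What stands in the drawer up to 80 mm above the cell floors passes under its roof.
- kit_drawer (a joint): how far the kit drawer is pushed in, m: 0 fully out, 0.16 fully home at its stop; it starts nearly fully out and slides along the cabinet's x. About 2 N of friction; some 16 to 6 mm before home a sprung ball catch must be pushed over with about 7 to 10 N, then the drawer runs on and seats at 0.16.
- drawer_pull (a point): middle of the drawer's pull: round dark bar about 10 mm thick, 110 mm long along y, 35 mm in front of the drawer's front panel, 66 mm above the bench. Axes as the cabinet's; moves with the drawer. Front panel 82 mm high, top 93 mm above the bench.
- cell0 (a point): middle of the floor of the front left cell of the kit drawer, moving with the drawer; axes as the cabinet's, front is the robot's side. Each cell is 74 mm (x) by 74 mm (y) inside, room for one heel; floor 16 mm above the bench; dividers 4 mm thick and the side and back walls stand 20 mm above the floor, the drawer's front panel 77 mm.
- cell1 (a point): middle of the floor of the front middle cell of the kit drawer, moving with the drawer; axes as the cabinet's, front is the robot's side. Each cell is 74 mm (x) by 74 mm (y) inside, room for one heel; floor 16 mm above the bench; dividers 4 mm thick and the side and back walls stand 20 mm above the floor, the drawer's front panel 77 mm.
- cell2 (a point): middle of the floor of the front right cell of the kit drawer, moving with the drawer; axes as the cabinet's, front is the robot's side. Each cell is 74 mm (x) by 74 mm (y) inside, room for one heel; floor 16 mm above the bench; dividers 4 mm thick and the side and back walls stand 20 mm above the floor, the drawer's front panel 77 mm.
- cell3 (a point): middle of the floor of the rear left cell of the kit drawer, moving with the drawer; axes as the cabinet's, front is the robot's side. Each cell is 74 mm (x) by 74 mm (y) inside, room for one heel; floor 16 mm above the bench; dividers 4 mm thick and the side and back walls stand 20 mm above the floor, the drawer's front panel 77 mm.
- cell4 (a point): middle of the floor of the rear middle cell of the kit drawer, moving with the drawer; axes as the cabinet's, front is the robot's side. Each cell is 74 mm (x) by 74 mm (y) inside, room for one heel; floor 16 mm above the bench; dividers 4 mm thick and the side and back walls stand 20 mm above the floor, the drawer's front panel 77 mm.
- cell5 (a point): middle of the floor of the rear right cell of the kit drawer, moving with the drawer; axes as the cabinet's, front is the robot's side. Each cell is 74 mm (x) by 74 mm (y) inside, room for one heel; floor 16 mm above the bench; dividers 4 mm thick and the side and back walls stand 20 mm above the floor, the drawer's front panel 77 mm.
- hammer: bystander: hammer lying on the bench before the bin unit, 270 mm long.
- cement_tin: bystander: closed round cement tin, 64 mm across, 90 mm high, standing on the right before the drawer unit. Origin under its middle.
- insoles: bystander: stack of three cut insoles lying flat, about 220 mm long, 15 mm high.

How it is judged:
On the way, in this order (a step that is already met when the one before it is completed fails the run):
1. the bin is tilted well forward (over 0.6 rad) (value of joint heel_bin above 0.6 rad), for 0.2 s.
2. every heel lies in the open drawer, one to a cell (value of joint kit_drawer below 0.08 m and (horizontal distance between heel_a and cell0 below 0.035 m or horizontal distance between heel_a and cell1 below 0.035 m or horizontal distance between heel_a and cell2 below 0.035 m or horizontal distance between heel_a and cell3 below 0.035 m or horizontal distance between heel_a and cell4 below 0.035 m or horizontal distance between heel_a and cell5 below 0.035 m) and (horizontal distance between heel_b and cell0 below 0.035 m or horizontal distance between heel_b and cell1 below 0.035 m or horizontal distance between heel_b and cell2 below 0.035 m or horizontal distance between heel_b and cell3 below 0.035 m or horizontal distance between heel_b and cell4 below 0.035 m or horizontal distance between heel_b and cell5 below 0.035 m) and (horizontal distance between heel_c and cell0 below 0.035 m or horizontal distance between heel_c and cell1 below 0.035 m or horizontal distance between heel_c and cell2 below 0.035 m or horizontal distance between heel_c and cell3 below 0.035 m or horizontal distance between heel_c and cell4 below 0.035 m or horizontal distance between heel_c and cell5 below 0.035 m) and (horizontal distance between heel_d and cell0 below 0.035 m or horizontal distance between heel_d and cell1 below 0.035 m or horizontal distance between heel_d and cell2 below 0.035 m or horizontal distance between heel_d and cell3 below 0.035 m or horizontal distance between heel_d and cell4 below 0.035 m or horizontal distance between heel_d and cell5 below 0.035 m) and (horizontal distance between heel_e and cell0 below 0.035 m or horizontal distance between heel_e and cell1 below 0.035 m or horizontal distance between heel_e and cell2 below 0.035 m or horizontal distance between heel_e and cell3 below 0.035 m or horizontal distance between heel_e and cell4 below 0.035 m or horizontal distance between heel_e and cell5 below 0.035 m) and height (world z) of each of heel_a, heel_b, heel_c, heel_d, heel_e below 0.055 m), for 0.2 s.
At the end, for the whole second after the job is handed in: Every heel present rests in the kit drawer, down in a cell of its own (its middle within 35 mm of the cell's middle as seen from above, and less than 55 mm above the bench); the bin is shut to within 0.06 rad; the drawer is home to within 4 mm, past its catch ((horizontal distance between heel_a and cell0 below 0.035 m or horizontal distance between heel_a and cell1 below 0.035 m or horizontal distance between heel_a and cell2 below 0.035 m or horizontal distance between heel_a and cell3 below 0.035 m or horizontal distance between heel_a and cell4 below 0.035 m or horizontal distance between heel_a and cell5 below 0.035 m) and (horizontal distance between heel_b and cell0 below 0.035 m or horizontal distance between heel_b and cell1 below 0.035 m or horizontal distance between heel_b and cell2 below 0.035 m or horizontal distance between heel_b and cell3 below 0.035 m or horizontal distance between heel_b and cell4 below 0.035 m or horizontal distance between heel_b and cell5 below 0.035 m) and (horizontal distance between heel_c and cell0 below 0.035 m or horizontal distance between heel_c and cell1 below 0.035 m or horizontal distance between heel_c and cell2 below 0.035 m or horizontal distance between heel_c and cell3 below 0.035 m or horizontal distance between heel_c and cell4 below 0.035 m or horizontal distance between heel_c and cell5 below 0.035 m) and (horizontal distance between heel_d and cell0 below 0.035 m or horizontal distance between heel_d and cell1 below 0.035 m or horizontal distance between heel_d and cell2 below 0.035 m or horizontal distance between heel_d and cell3 below 0.035 m or horizontal distance between heel_d and cell4 below 0.035 m or horizontal distance between heel_d and cell5 below 0.035 m) and (horizontal distance between heel_e and cell0 below 0.035 m or horizontal distance between heel_e and cell1 below 0.035 m or horizontal distance between heel_e and cell2 below 0.035 m or horizontal distance between heel_e and cell3 below 0.035 m or horizontal distance between heel_e and cell4 below 0.035 m or horizontal distance between heel_e and cell5 below 0.035 m) and height (world z) of each of heel_a, heel_b, heel_c, heel_d, heel_e below 0.055 m and value of joint heel_bin below 0.06 rad and value of joint kit_drawer above 0.156 m); the robot touches nothing.
It fails at once if the hammer is shifted by more than 30 mm (distance of hammer from where it was at the start of the episode above 0.03 m).
It fails at once if the cement tin is shifted by more than 30 mm (distance of cement_tin from where it was at the start of the episode above 0.03 m).
It fails at once if the stack of insoles is shifted by more than 30 mm (distance of insoles from where it was at the start of the episode above 0.03 m).
Of heel_a, heel_b, heel_c, heel_d, heel_e only 3 to 5 are there at a start; the rules pass over those that are not, and their reading is None.
At some moment in a run one of heel_d, heel_e may be knocked a few centimetres aside while the robot is not near it.
Once in a run the grip may slacken for a moment while it holds something.
It also fails if it takes over 210 s, if anything falls off the work surface, if the arm or the gripper's body presses on something with over 40 N, if the wrist force passes 120 N, or if a joint passes its speed limit or range.

### The arm

A 7-joint arm with a two-finger parallel gripper is mounted at the origin on the work surface. World frame = base frame: x ahead of the robot, y to its left, z up, the work surface at z = 0. Lengths are in m, angles in rad, forces in N, time in s.
With the tool pointing down it reaches from about 0.4 to 0.85 m from the base axis. Payload 10.4 kg.
Tool frame: the origin (TCP) lies midway between the tips of the shut fingers; the grasp point (between the pads) lies 19 mm behind it (manip.tcp_to_grasp is the distance from the TCP to the grasp point, in m); z points along the fingers, y is the line along which they close (so a half turn about z gives the same grasp; the last joint's range is limited). The gripper opens to 85 mm and grips with 20 to 120 N. Pads are 22 mm wide; open, the fingers measure 114 mm over their backs; the gripper's body (76 mm by 85 mm) begins 54 mm behind the grasp point. The pads swing forward as they close: fully open they stand 13 mm farther back than shut.
Start: joints at [1.22, 0.332, -0.065, 1.46, 0.022, 1.35, -0.088], TCP at [0.201, -0.592, 0.231] pointing down, gripper open.
Joint ranges: [-2.6, 2.6], [-0.5, 2.12], [-1.47, 1.34], [0.16, 2.42], [-1.27, 4.41], [0.06, 2.06], [-2.6, 2.6]. Speed limits (rad/s): [2.22, 2.22, 2.79, 2.79, 3.14, 3.14, 3.14].

### API

Orientations are given as a unit quaternion [x, y, z, w].
In Python, from workcell import manip gives the robot as it stands.
- The arm moves only by the shell command python3 -m jog 'ROWS' [FORCE]. ROWS is a JSON object of lists of equal length, an entry for each row: "offset": the shift along the world's x, y, z in m, a list of three; "yaw": the turn about the world's z in degrees; "jaw": the closure, from 0 (fully open) to 1 (shut). A call has 1 to 20 rows; each row shifts and turns the commanded pose from where the row before left it; what a row does not reach is not made up. A row lasts 1/12 s, in which the tool goes at most 41.7 mm and 7.16 degrees, less where a joint would pass 70% of its speed; a pose out of reach is approached as far as the arm can. A call is refused whole if a number of a shift passes 0.0417 or a number of a turn 7.16, either way. A call with a gripper value outside its range is refused whole. The fingers move at their own pace and stop on an object; FORCE is the grip in N (left out, the last holds). Time passes only in rows, so rows that do not move let the fingers close. It gives the time, the measured TCP pose, the force, the opening and the grip force at its end, in the units of the state.
- manip.get_obs(): the state, without advancing time (a new reading comes with each control period).
- manip.camera(name): name is "side" or "top" or "wrist"; returns a dict with "frame" (384x512x3 uint8, red, green, blue), "camera_matrix" (3x3 intrinsics, pixels), "eye" and "attitude" of the camera in the world; the wrist camera has in their place "hand_eye" (4x4, takes a point from camera to tool coordinates, whose origin is the TCP and whose axes are the flange's). Camera axes: x right, y up, looking along -z (the intrinsics and any distortion apply to the point x, -y, -z); pixel columns grow to the right and rows downward; lengths in m; the calibration is good to about 2 mm. A picture is of the moment at which its call begins: read the wrist's pose just before it. There is no depth.
- manip.hand_in(): hands the job in; it is judged then, once.
Trained networks look in a picture, given as the dict that the camera call returned (one of the last four; its "shot" number tells which), for a name from the list of things; names that differ only in an ending like _2 or _b are one class to them, and where a whole thing is asked for, a point or a joint stands for the part that bears it (a point fixed in the world has none). Each returns a list of dicts, best first, with "score" (0 to 1); they miss things now and then, are a little off and sometimes report something else, mostly with a low value. They report only what shows in the picture. A call takes as long as a camera call.
- manip.masks_of(picture, name): "region" (384x512 bool, what is visible of it).
- manip.tip_of(picture, name): "at" ([x, y, z] in m, in world coordinates, good to about 4 mm: a listed point, or the origin of a listed thing).
The state is a dict: "clock": time; "joint_pos": joint angles; "joint_velocities": joint speeds; "tau": joint torques, N m; "position": TCP position; "ee_rot": TCP orientation; "ft_force": force on the tool from outside, world axes, zero at the start; "torque": the same for the moment, N m; "grip_width": opening from 0.0 (shut) to 1.0 (fully open); "grasp_force": force on a finger pad.
Only numpy, scipy, OpenCV 4.12 (cv2) and the standard library are available. Lean on these libraries where they do the work, as an engineer would, in place of code of your own. Each camera call takes 0.05 s, during which the arm holds its last target. There are 200 camera calls.

## Working session

There is one attempt and no reset: what is moved stays moved. The work goes in short steps, Python scripts to look and compute and a shell command to move; the robot and the scene stay as the last step left them, time stands still between calls to the robot, and variables do not carry over. Pictures are saved under pics/ and viewed, at most 17 in all, crops included, and the job is handed in when it is done.

```bash
mkdir -p pics; cat > h.py <<'E'
from workcell import manip
import cv2, numpy as np
def shot(n,f=None):
    p=manip.camera(n)
    if f: cv2.imwrite('pics/'+f,cv2.cvtColor(p['frame'],cv2.COLOR_RGB2BGR))
    return p
def tips(p,names,k=4,ms=0.2):
    for n in names:
        print(n,[(np.round(d['at'],3).tolist(),round(d['score'],2)) for d in manip.tip_of(p,n)[:k] if d['score']>ms])
def st():
    o=manip.get_obs(); print({k:np.round(o[k],3).tolist() for k in ('clock','position','ee_rot','ft_force','grip_width','grasp_force','joint_pos')})
E
cat > s.py <<'E'
from h import *
st()
for c in ('top','side'):
    p=shot(c,c+'0.png'); print(c,np.round(p['eye'],3),np.round(p['attitude'],3).tolist())
    tips(p,['bin_housing','heel_bin','bin_pivot','bin_pull','heel_a','heel_d','kit_cabinet','drawer_pull','cell0','cell1','cell2','cell3','cell4','cell5','hammer','cement_tin','insoles'],6)
print(manip.tcp_to_grasp)
E
python3 s.py
```

```text
{'clock': 0.0, 'position': [0.201, -0.591, 0.231], 'ee_rot': [0.987, 0.163, -0.0, -0.001], 'ft_force': [0.486, -0.11, -0.165], 'grip_width': 0.997, 'grasp_force': 0.0, 'joint_pos': [1.22, 0.333, -0.065, 1.461, 0.022, 1.35, -0.088]}
top [ 0.316 -0.031  1.082] [0.043, -0.059, -0.699, 0.711]
bin_housing [([0.579, 0.215, -0.004], 0.64), ([0.368, 0.309, 0.003], 0.55)]Traceback (most recent call last):
  File "s.py", line 5, in <module>
    tips(p,['bin_housing','heel_bin','bin_pivot','bin_pull','heel_a','heel_d','kit_cabinet','drawer_pull','cell0','cell1','cell2','cell3','cell4','cell5','hammer','cement_tin','insoles'],6)
    ~~~~^^^^^^^^^^^^^^^^^^^^^^^^^^^^^^^^^^^^^^^^^^^^^^^^^^^^^^^^^^^^^^^^^^^^^^^^^^^^^^^^^^^^^^^^^^^^^^^^^^^^^^^^^^^^^^^^^^^^^^^^^^^^^^^^^^^^^^^^^^^^^^^^^^^^^^^^^^^^^^^^^^^^^^^^^^^^^^^^^^^^^
  File "h.py", line 9, in tips
    print(n,[(np.round(d['at'],3).tolist(),round(d['score'],2)) for d in manip.tip_of(p,n)[:k] if d['score']>ms])
                                                                         ~~~~~~~~~~~~^^^^^
ValueError: it knows: bin_housing, bin_pivot, bin_pull, cell, cement_tin, drawer_pull, hammer, heel, insoles, kit_cabinet
```

```bash
sed -i "s/\['bin_housing'.*'insoles'\],6/['bin_housing','bin_pivot','bin_pull','heel','kit_cabinet','drawer_pull','cell','hammer','cement_tin','insoles'],8/" s.py; python3 s.py
```

```text
{'clock': 0.1, 'position': [0.201, -0.591, 0.231], 'ee_rot': [0.987, 0.163, -0.0, -0.001], 'ft_force': [-0.338, 0.158, 0.236], 'grip_width': 1.0, 'grasp_force': 0.0, 'joint_pos': [1.22, 0.333, -0.065, 1.461, 0.022, 1.35, -0.089]}
top [ 0.316 -0.031  1.082] [0.043, -0.059, -0.699, 0.711]
bin_housing [([0.581, 0.216, -0.004], 0.94)]
bin_pivot [([0.58, 0.219, 0.037], 0.71), ([0.6, -0.332, 0.013], 0.49)]
bin_pull [([0.556, 0.216, 0.114], 0.64)]
heel [([0.442, -0.035, 0.031], 0.8), ([0.592, 0.328, 0.07], 0.65), ([0.619, 0.12, 0.066], 0.41)]
kit_cabinet [([0.622, -0.25, -0.002], 0.64)]
drawer_pull [([0.436, -0.268, 0.065], 0.57)]
cell [([0.51, -0.184, 0.018], 0.94), ([0.586, -0.178, 0.016], 0.83), ([0.518, -0.263, 0.015], 0.82), ([0.597, -0.257, 0.017], 0.81), ([0.599, -0.335, 0.015], 0.66), ([0.524, -0.337, 0.016], 0.62)]
hammer [([0.366, 0.309, 0.002], 0.78)]
cement_tin [([0.421, -0.426, 0.001], 0.94), ([0.592, 0.325, 0.072], 0.71)]
insoles [([0.319, -0.3, -0.004], 0.9), ([0.367, 0.31, 0.003], 0.39)]
side [0.443 0.702 0.632] [-0.017, 0.468, 0.883, -0.026]
bin_housing [([0.576, 0.221, -0.0], 0.93)]
bin_pivot [([0.579, 0.222, 0.04], 0.97)]
bin_pull [([0.552, 0.212, 0.112], 0.82)]
heel [([0.594, 0.32, 0.069], 0.72), ([0.443, -0.036, 0.032], 0.66), ([0.616, 0.119, 0.073], 0.57)]
kit_cabinet [([0.625, -0.254, 0.001], 0.92)]
drawer_pull [([0.439, -0.26, 0.068], 0.92)]
cell [([0.519, -0.261, 0.019], 0.97), ([0.526, -0.342, 0.014], 0.94), ([0.592, -0.179, 0.016], 0.87), ([0.512, -0.184, 0.014], 0.73), ([0.596, -0.258, 0.015], 0.66), ([0.601, -0.34, 0.019], 0.59), ([0.438, -0.26, 0.067], 0.47)]
hammer [([0.368, 0.304, -0.002], 0.9)]
cement_tin [([0.417, -0.426, 0.002], 0.57), ([0.602, -0.34, 0.02], 0.47)]
insoles [([0.314, -0.296, 0.0], 0.61)]
0.0187
```

View pics/top0.png

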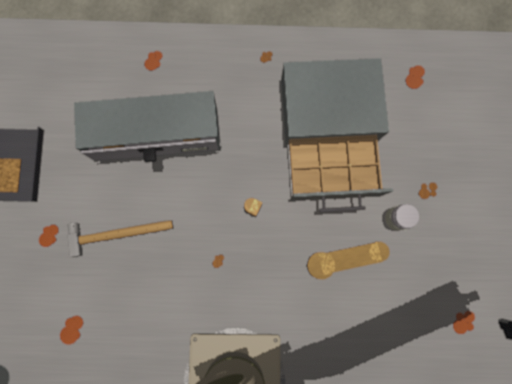

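View pics/side0.png

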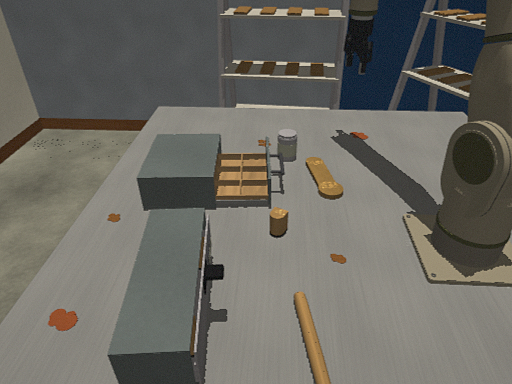

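```bash
python3 -m jog '{"offset":[[0.017,0.04,0],[0.017,0.04,0],[0.017,0.04,0],[0.017,0.04,0],[0.017,0.04,0],[0.017,0.04,0],[0.017,0.04,0],[0.017,0.04,0],[0.017,0.04,0],[0.017,0.04,0],[0.017,0.04,0],[0.017,0.04,0],[0.017,0.04,0],[0.017,0.04,0],[0.017,0.04,0],[0.017,0.04,0],[0.017,0.04,0],[0.017,0.04,0],[0.017,0.04,0],[0.017,0.04,0]],"yaw":[-0.6,-0.6,-0.6,-0.6,-0.6,-0.6,-0.6,-0.6,-0.6,-0.6,-0.6,-0.6,-0.6,-0.6,-0.6,-0.6,-0.6,-0.6,-0.6,-0.6],"jaw":[0,0,0,0,0,0,0,0,0,0,0,0,0,0,0,0,0,0,0,0]}' 40
cat > w.py <<'E'
import sys
from h import *
st(); p=shot('wrist',sys.argv[1]); tips(p,sys.argv[2:],6)
E
python3 w.py w1.png bin_pull bin_pivot
```

```text
clock: 2.87
position: [0.528, 0.1768, 0.2315]
ee_rot: [0.998, 0.058, 0.0, 0.0]
ft_force: [1.0, -0.4, -0.2]
grip_width: 0.999
grasp_force: 0.0
{'clock': 2.867, 'position': [0.528, 0.177, 0.232], 'ee_rot': [0.998, 0.058, 0.0, 0.0], 'ft_force': [1.014, -0.411, -0.219], 'grip_width': 0.999, 'grasp_force': 0.0, 'joint_pos': [0.323, 0.288, -0.864, 1.61, 0.224, 1.347, -2.025]}
bin_pull [([0.552, 0.215, 0.116], 0.78)]
bin_pivot [([0.512, -0.183, 0.013], 0.49)]
```

```bash
python3 -m jog '{"offset":[[0.012,0.02,-0.02],[0.012,0.018,-0.02],[0,0,0]],"yaw":[0,0,0],"jaw":[0,0,0]}'
```

```text
clock: 3.27
position: [0.5506, 0.214, 0.1875]
ee_rot: [0.998, 0.06, -0.002, 0.0]
ft_force: [-1.8, 0.9, -1.3]
grip_width: 1.0
grasp_force: 0.0
```

```bash
python3 -m jog '{"offset":[[0.001,0,-0.03],[0.001,0,-0.03],[0,0,-0.03],[0,0,0],[0,0,0],[0,0,0],[0,0,0],[0,0,0],[0,0,0],[0,0,0],[0,0,0],[0,0,0]],"yaw":[0,0,0,0,0,0,0,0,0,0,0,0],"jaw":[0,0,0,0.7,1,1,1,1,1,1,1,1]}' 30
```

```text
clock: 4.27
position: [0.554, 0.2166, 0.1045]
ee_rot: [0.998, 0.06, 0.002, -0.002]
ft_force: [-1.9, 8.2, 5.8]
grip_width: 0.339
grasp_force: 33.3
```

```bash
python3 -m jog '{"offset":[[-0.0077,-0.001,-0.003],[-0.0077,-0.001,-0.0038],[-0.007,-0.0008,-0.0045],[-0.0067,-0.0008,-0.0051],[-0.006,-0.0007,-0.006],[-0.0055,-0.0007,-0.0063],[-0.0045,-0.0005,-0.0064],[-0.0037,-0.0005,-0.0063],[0,0,0],[0,0,0]],"yaw":[0,0,0,0,0,0,0,0,0,0],"jaw":[1,1,1,1,1,1,1,1,1,1]}'; python3 - <<'E'
from h import *
st()
for c in ('top','side'):
    p=shot(c,c+'1.png'); tips(p,['bin_pull','heel','bin_pivot'],6)
E
```

```text
clock: 5.1
position: [0.5046, 0.2109, 0.0625]
ee_rot: [0.998, 0.06, 0.002, -0.002]
ft_force: [-5.2, 9.7, 4.8]
grip_width: 0.345
grasp_force: 41.6
{'clock': 5.1, 'position': [0.505, 0.211, 0.063], 'ee_rot': [0.998, 0.06, 0.002, -0.002], 'ft_force': [-5.174, 9.7, 4.834], 'grip_width': 0.345, 'grasp_force': 41.596, 'joint_pos': [0.21, 0.448, -0.822, 1.821, 0.376, 1.031, -2.209]}
bin_pull []
heel [([0.588, 0.12, 0.072], 0.91), ([0.441, -0.037, 0.031], 0.51)]
bin_pivot [([0.58, 0.219, 0.038], 0.58), ([0.439, -0.272, 0.066], 0.42)]
bin_pull [([0.506, 0.207, 0.081], 0.88), ([0.575, 0.22, 0.034], 0.33)]
heel [([0.445, -0.036, 0.032], 0.96), ([0.583, 0.116, 0.08], 0.88), ([0.56, 0.314, 0.071], 0.56)]
bin_pivot [([0.575, 0.221, 0.038], 0.87)]
```

View pics/top1.png

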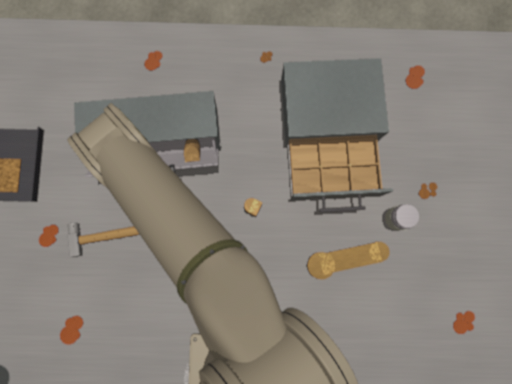

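```bash
python3 -m jog '{"offset":[[-0.003,-0.0003,-0.006],[0,0,0],[0,0,0],[0,0,0],[0,0,0],[0,0,0],[0,0,0.03],[0,0,0.035],[0,0,0.035],[0,0,0.035],[0,0,0]],"yaw":[0,0,0,0,0,0,0,0,0,0,0],"jaw":[1,1,0,0,0,0,0,0,0,0,0]}'; python3 w.py w2.png bin_pull heel
```

```text
clock: 6.42
position: [0.504, 0.2085, 0.1957]
ee_rot: [0.998, 0.059, 0.004, -0.001]
ft_force: [0.8, 1.0, 0.2]
grip_width: 1.002
grasp_force: 0.0
{'clock': 6.417, 'position': [0.504, 0.208, 0.196], 'ee_rot': [0.998, 0.059, 0.004, -0.001], 'ft_force': [0.803, 1.045, 0.212], 'grip_width': 1.002, 'grasp_force': 0.0, 'joint_pos': [0.289, 0.288, -0.892, 1.693, 0.237, 1.263, -2.106]}
bin_pull [([0.502, 0.211, 0.073], 0.98)]
heel [([0.578, 0.12, 0.075], 0.89), ([0.576, 0.218, 0.035], 0.69), ([0.555, 0.314, 0.074], 0.6), ([0.44, -0.041, 0.028], 0.6)]
```

View pics/w2.png

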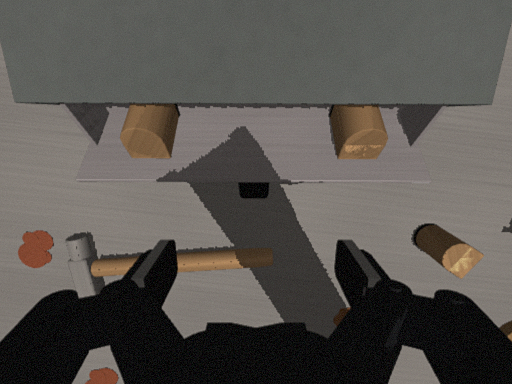

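```bash
python3 -m jog '{"offset":[[0.012,-0.018,0],[0.012,-0.018,0],[0.012,-0.018,0],[0.013,-0.018,0],[0.013,-0.018,0],[0,0,-0.02],[0,0,-0.02],[0,0,0],[0,0,0]],"yaw":[0,0,0,0,0,0,0,0,0],"jaw":[0.35,0.35,0.35,0.35,0.35,0.35,0.35,0.35,0.35]}'; python3 w.py w3.png heel
```

```text
clock: 7.32
position: [0.5622, 0.1167, 0.1473]
ee_rot: [0.998, 0.059, -0.002, 0.0]
ft_force: [0.1, -0.3, 0.5]
grip_width: 0.649
grasp_force: 0.0
{'clock': 7.317, 'position': [0.562, 0.117, 0.147], 'ee_rot': [0.998, 0.059, -0.002, 0.0], 'ft_force': [0.125, -0.325, 0.528], 'grip_width': 0.649, 'grasp_force': 0.0, 'joint_pos': [0.376, 0.4, -0.812, 1.668, 0.305, 1.21, -1.958]}
heel [([0.58, 0.121, 0.074], 0.83), ([0.555, 0.317, 0.071], 0.77)]
```

View pics/w3.png

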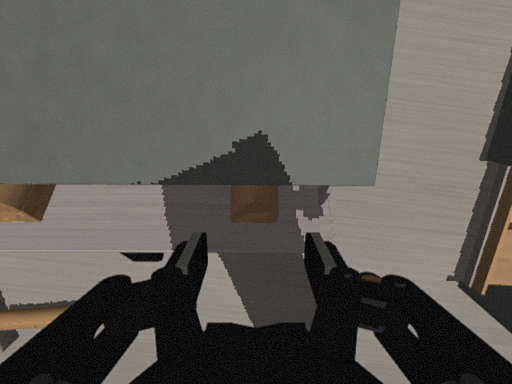

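```bash
python3 -m jog '{"offset":[[0.001,0.001,-0.02],[0.001,0.001,-0.02],[0,0,-0.02],[0,0,-0.012],[0,0,0],[0,0,0],[0,0,0],[0,0,0]],"yaw":[0,0,0,0,0,0,0,0],"jaw":[0.35,0.35,0.35,0.35,0.35,0.35,0.35,0.35]}'
```

```text
clock: 8.08
position: [0.5662, 0.1192, 0.0784]
ee_rot: [0.998, 0.059, 0.001, -0.0]
ft_force: [-0.4, 0.5, -0.5]
grip_width: 0.648
grasp_force: 0.0
```

```bash
python3 -m jog '{"offset":[[0,0,-0.008],[0,0,0],[0,0,0],[0,0,0],[0,0,0],[0,0,0],[0,0,0],[0,0,0],[0,0,0]],"yaw":[0,0,0,0,0,0,0,0,0],"jaw":[0.35,0.35,0.7,1,1,1,1,1,1]}' 60
```

```text
clock: 8.83
position: [0.5653, 0.1189, 0.0691]
ee_rot: [0.998, 0.059, -0.0, 0.0]
ft_force: [-3.7, -1.3, 4.5]
grip_width: 0.432
grasp_force: 60.4
```

```bash
python3 -m jog '{"offset":[[0,0,0.004],[-0.009,-0.001,0.010],[-0.009,-0.001,0.010],[-0.009,-0.001,0.010],[-0.009,-0.001,0.010],[-0.009,-0.001,0.010],[-0.009,-0.001,0.012],[-0.005,0,0.02],[0,0,0.02],[0,0,0]],"yaw":[0,0,0,0,0,0,0,0,0,0],"jaw":[1,1,1,1,1,1,1,1,1,1]}'; python3 - <<'E'
from h import *
for c in ('top','side'):
    p=shot(c,c+'2.png'); tips(p,['heel','cell','drawer_pull','bin_pull'],8)
E
```

```text
clock: 9.67
position: [0.5081, 0.1137, 0.1787]
ee_rot: [0.998, 0.059, 0.003, 0.0]
ft_force: [1.0, 0.2, -0.3]
grip_width: 0.428
grasp_force: 65.8
heel [([0.558, 0.317, 0.074], 0.79), ([0.442, -0.034, 0.035], 0.57)]
cell [([0.601, -0.335, 0.011], 0.92), ([0.525, -0.337, 0.016], 0.91), ([0.596, -0.258, 0.017], 0.8), ([0.515, -0.26, 0.016], 0.76), ([0.588, -0.179, 0.017], 0.75), ([0.507, -0.185, 0.018], 0.6)]
drawer_pull [([0.438, -0.267, 0.07], 0.76)]
bin_pull [([0.526, -0.332, 0.017], 0.27)]
heel [([0.444, -0.035, 0.03], 0.91), ([0.522, 0.11, 0.182], 0.86), ([0.559, 0.312, 0.072], 0.68)]
cell [([0.6, -0.339, 0.022], 0.97), ([0.519, -0.26, 0.019], 0.92), ([0.511, -0.182, 0.017], 0.87), ([0.524, -0.341, 0.013], 0.87), ([0.59, -0.181, 0.012], 0.64), ([0.598, -0.256, 0.018], 0.56)]
drawer_pull [([0.438, -0.264, 0.065], 0.92)]
bin_pull [([0.507, 0.209, 0.07], 0.82)]
```

View pics/side2.png

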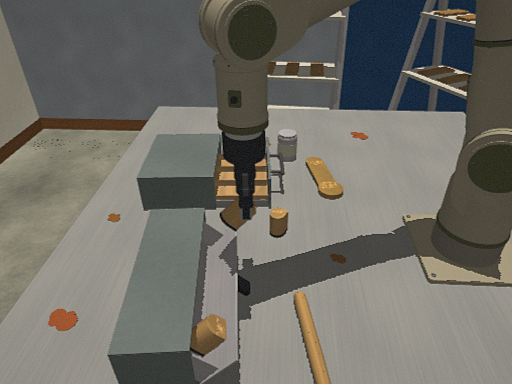

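```bash
python3 -m jog '{"offset":[[0,-0.036,0],[0.005,-0.036,0],[0.012,-0.036,0],[0.012,-0.036,0],[0.012,-0.036,0],[0.012,-0.036,0],[0.012,-0.036,0],[0.012,-0.038,0],[0,0,-0.03],[0,0,-0.03],[0,0,-0.02],[0,0,0],[0,0,0]],"yaw":[0,0,0,0,0,0,0,0,0,0,0,0,0],"jaw":[1,1,1,1,1,1,1,1,1,1,1,1,1]}'; python3 w.py w4.png heel cell
```

```text
clock: 11.25
position: [0.5791, -0.1789, 0.0918]
ee_rot: [0.998, 0.058, -0.005, -0.0]
ft_force: [-13.0, -4.1, -2.2]
grip_width: 0.433
grasp_force: 76.3
{'clock': 11.25, 'position': [0.579, -0.179, 0.092], 'ee_rot': [0.998, 0.058, -0.005, -0.0], 'ft_force': [-13.042, -4.132, -2.241], 'grip_width': 0.433, 'grasp_force': 76.256, 'joint_pos': [0.731, 0.494, -0.652, 1.634, 0.325, 1.134, -1.46]}
heel [([0.587, -0.176, 0.114], 0.83)]
cell [([0.519, -0.262, 0.016], 0.96), ([0.524, -0.343, 0.019], 0.84), ([0.599, -0.253, 0.015], 0.74)]
```

View pics/w4.png

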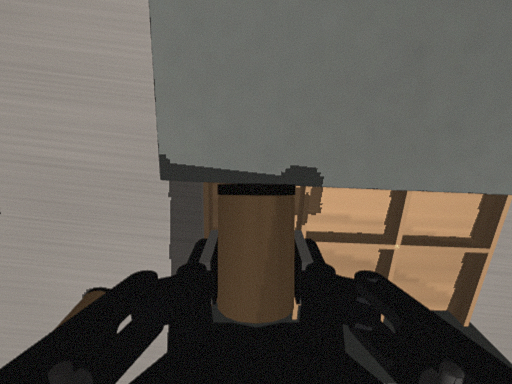

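```bash
python3 -m jog '{"offset":[[-0.008,0,0],[-0.008,0,0],[0,0.001,-0.012],[0,0.001,-0.012],[0,0,-0.012],[0,0,0],[0,0,0]],"yaw":[0,0,0,0,0,0,0],"jaw":[1,1,1,1,1,1,1]}'
```

```text
clock: 11.98
position: [0.5669, -0.1746, 0.0577]
ee_rot: [0.998, 0.059, -0.001, -0.001]
ft_force: [-0.5, 0.4, -0.3]
grip_width: 0.435
grasp_force: 76.3
```

```bash
python3 -m jog '{"offset":[[0.007,0,0],[0.007,0,0],[0.005,0,0],[0,0,-0.004],[0,0,-0.004],[0,0,0],[0,0,0]],"yaw":[0,0,0,0,0,0,0],"jaw":[1,1,1,1,1,1,1]}'; python3 - <<'E'
from h import *
p=shot('side','side3.png'); tips(p,['heel','drawer_pull'],8)
cv2.imwrite('pics/side3c.png',cv2.resize(cv2.cvtColor(p['frame'][120:260,120:320],cv2.COLOR_RGB2BGR),None,fx=4,fy=4,interpolation=cv2.INTER_CUBIC))
E
```

```text
clock: 12.57
position: [0.5859, -0.175, 0.0504]
ee_rot: [0.998, 0.059, -0.0, -0.0]
ft_force: [0.6, -0.3, -0.1]
grip_width: 0.432
grasp_force: 76.3
heel [([0.444, -0.035, 0.03], 0.87), ([0.594, -0.178, 0.073], 0.53), ([0.314, -0.295, 0.003], 0.42)]
drawer_pull [([0.439, -0.264, 0.066], 0.96)]
```

View pics/side3c.png

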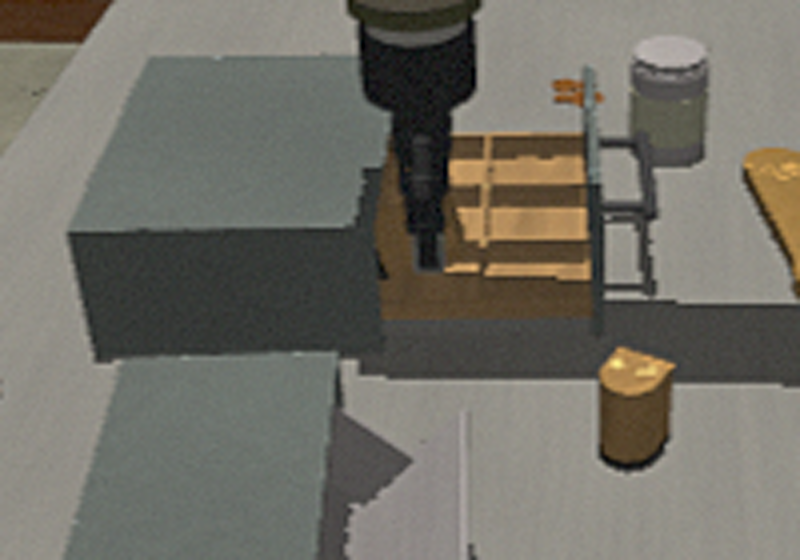

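```bash
python3 -m jog '{"offset":[[0,-0.001,-0.004],[0,-0.001,-0.004],[0,0,-0.004],[0,0,0],[0,0,0]],"yaw":[0,0,0,0,0],"jaw":[1,1,1,1,1]}'; python3 w.py w5.png heel cell
```

```text
clock: 13.13
position: [0.5861, -0.177, 0.0385]
ee_rot: [0.998, 0.059, -0.0, -0.0]
ft_force: [0.3, 0.0, -0.5]
grip_width: 0.432
grasp_force: 76.3
{'clock': 13.133, 'position': [0.586, -0.177, 0.038], 'ee_rot': [0.998, 0.059, -0.0, -0.0], 'ft_force': [0.282, 0.005, -0.475], 'grip_width': 0.432, 'grasp_force': 76.255, 'joint_pos': [0.705, 0.562, -0.627, 1.663, 0.371, 1.039, -1.492]}
heel [([0.596, -0.175, 0.057], 0.59)]
cell [([0.514, -0.263, 0.02], 0.76), ([0.513, -0.18, 0.015], 0.59), ([0.521, -0.341, 0.014], 0.55)]
```

```bash
python3 -m jog '{"offset":[[0,0,0],[0,0,0],[0,0,0],[0,0,0],[0,0,0.02],[0,0,0.03],[0,0,0.035],[0,0,0.035],[0,0,0.03],[0,0,0]],"yaw":[0,0,0,0,0,0,0,0,0,0],"jaw":[0.3,0.3,0.3,0.3,0.3,0.3,0.3,0.3,0.3,0.3]}'; python3 w.py w6.png heel cell
```

```text
clock: 14.12
position: [0.5893, -0.1772, 0.1959]
ee_rot: [0.998, 0.059, 0.004, 0.002]
ft_force: [1.4, -0.4, 0.9]
grip_width: 0.703
grasp_force: 0.0
{'clock': 14.117, 'position': [0.589, -0.177, 0.196], 'ee_rot': [0.998, 0.059, 0.004, 0.002], 'ft_force': [1.418, -0.359, 0.882], 'grip_width': 0.703, 'grasp_force': 0.0, 'joint_pos': [0.748, 0.406, -0.685, 1.517, 0.264, 1.303, -1.418]}
heel [([0.591, -0.179, 0.037], 0.72), ([0.442, -0.042, 0.031], 0.71)]
cell [([0.595, -0.256, 0.016], 0.8), ([0.523, -0.342, 0.016], 0.71), ([0.518, -0.26, 0.016], 0.69), ([0.602, -0.336, 0.018], 0.67), ([0.513, -0.182, 0.015], 0.6)]
```

View pics/w6.png

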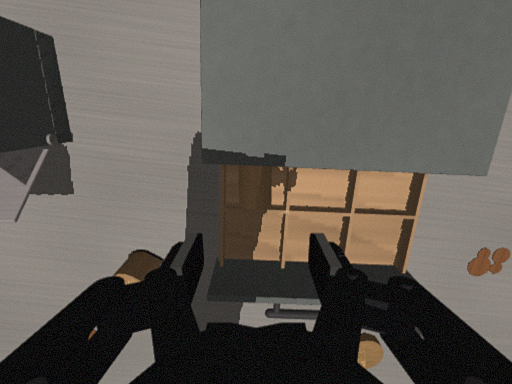

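```bash
python3 -m jog '{"offset":[[-0.01,0.036,0],[-0.01,0.036,0],[-0.01,0.036,0],[-0.01,0.036,0],[-0.01,0.036,0],[0.002,0.036,0],[0,0.036,0],[0,0.036,0],[0,0.036,0],[0,0.036,0],[0,0.036,0],[0,0.036,0],[0,0.036,0],[0,0.025,-0.02],[0,0,-0.025],[0,0,0],[0,0,0]],"yaw":[0,0,0,0,0,0,0,0,0,0,0,0,0,0,0,0,0],"jaw":[0.35,0.35,0.35,0.35,0.35,0.35,0.35,0.35,0.35,0.35,0.35,0.35,0.35,0.35,0.35,0.35,0.35]}'; python3 w.py w7.png heel bin_pull
```

```text
clock: 15.68
position: [0.5374, 0.3147, 0.1418]
ee_rot: [0.998, 0.059, -0.002, 0.001]
ft_force: [0.7, -1.2, 0.9]
grip_width: 0.649
grasp_force: 0.0
{'clock': 15.683, 'position': [0.537, 0.315, 0.142], 'ee_rot': [0.998, 0.059, -0.002, 0.001], 'ft_force': [0.663, -1.2, 0.861], 'grip_width': 0.649, 'grasp_force': 0.0, 'joint_pos': [0.021, 0.529, -0.84, 1.539, 0.405, 1.261, -2.329]}
heel [([0.559, 0.312, 0.076], 0.92)]
bin_pull [([0.506, 0.21, 0.076], 0.83)]
```

```bash
python3 -m jog '{"offset":[[0.003,-0.001,-0.018],[0.003,-0.001,-0.018],[0,0,-0.018],[0,0,-0.018],[0,0,0],[0,0,0],[0,0,0],[0,0,0],[0,0,0],[0,0,0],[0,0,0],[0,0,0]],"yaw":[0,0,0,0,0,0,0,0,0,0,0,0],"jaw":[0.35,0.35,0.35,0.35,0.35,0.35,0.7,1,1,1,1,1]}' 70
```

```text
clock: 16.83
position: [0.5453, 0.3143, 0.0742]
ee_rot: [0.998, 0.059, 0.001, -0.0]
ft_force: [-1.0, -0.8, 5.2]
grip_width: 0.426
grasp_force: 70.0
```

```bash
python3 -m jog '{"offset":[[0,0,0.004],[-0.009,-0.001,0.010],[-0.009,-0.001,0.010],[-0.009,-0.001,0.010],[-0.009,-0.001,0.010],[-0.009,-0.001,0.010],[-0.009,-0.001,0.012],[-0.005,0,0.02],[0,0,0.02],[0,0,0],[0,0,0]],"yaw":[0,0,0,0,0,0,0,0,0,0,0],"jaw":[1,1,1,1,1,1,1,1,1,1,1]}'; python3 w.py w8.png heel
```

```text
clock: 17.75
position: [0.486, 0.3084, 0.1797]
ee_rot: [0.998, 0.059, 0.002, -0.0]
ft_force: [0.0, -0.4, -1.4]
grip_width: 0.427
grasp_force: 70.1
{'clock': 17.75, 'position': [0.486, 0.308, 0.18], 'ee_rot': [0.998, 0.059, 0.002, -0.0], 'ft_force': [0.047, -0.373, -1.404], 'grip_width': 0.427, 'grasp_force': 70.05, 'joint_pos': [0.083, 0.392, -0.902, 1.631, 0.321, 1.272, -2.329]}
heel [([0.5, 0.308, 0.179], 0.89)]
```

View pics/w8.png

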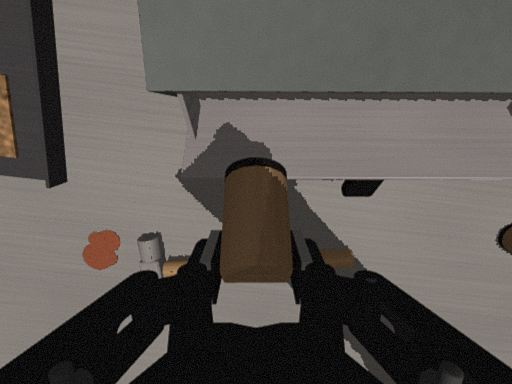

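```bash
python3 -m jog '{"offset":[[0,-0.036,0],[0,-0.036,0],[0,-0.036,0],[0,-0.036,0],[0,-0.036,0],[0,-0.036,0],[0,-0.036,0],[0,-0.036,0],[0.008,-0.036,0],[0.008,-0.036,0],[0.008,-0.036,0],[0.008,-0.036,0],[0.008,-0.036,0],[0.008,-0.036,0],[0.008,-0.036,0],[0.008,-0.036,0],[0.008,-0.036,0],[0.008,-0.036,0],[0,0,0],[0,0,0]],"yaw":[0,0,0,0,0,0,0,0,0,0,0,0,0,0,0,0,0,0,0,0],"jaw":[1,1,1,1,1,1,1,1,1,1,1,1,1,1,1,1,1,1,1,1]}'; python3 w.py w9.png heel cell
```

```text
clock: 19.52
position: [0.5643, -0.3425, 0.1757]
ee_rot: [0.998, 0.057, -0.001, -0.001]
ft_force: [-0.5, 1.3, -1.1]
grip_width: 0.429
grasp_force: 70.3
{'clock': 19.517, 'position': [0.564, -0.342, 0.176], 'ee_rot': [0.998, 0.057, -0.001, -0.001], 'ft_force': [-0.542, 1.31, -1.087], 'grip_width': 0.429, 'grasp_force': 70.342, 'joint_pos': [0.881, 0.505, -0.567, 1.404, 0.272, 1.314, -1.155]}
heel [([0.588, -0.178, 0.036], 0.98), ([0.576, -0.344, 0.171], 0.67)]
cell [([0.514, -0.259, 0.016], 0.83), ([0.603, -0.333, 0.016], 0.81), ([0.511, -0.182, 0.016], 0.66), ([0.596, -0.252, 0.015], 0.61)]
```

```bash
python3 -m jog '{"offset":[[0,0.005,-0.03],[0,0,-0.03],[0,0,-0.03],[0,0,-0.025],[0,0,0],[0,0,0],[0.008,0,0],[0.008,0,0],[0.008,0,0],[0.006,0,0],[0,0,-0.004],[0,0,-0.003],[0,0,0],[0,0,0]],"yaw":[0,0,0,0,0,0,0,0,0,0,0,0,0,0],"jaw":[1,1,1,1,1,1,1,1,1,1,1,1,1,1]}'; python3 w.py w10.png heel cell;  python3 - <<'E'
from h import *
p=shot('side'); tips(p,['heel','drawer_pull'],8)
E
```

```text
clock: 20.83
position: [0.5948, -0.3352, 0.0554]
ee_rot: [0.998, 0.059, -0.0, -0.0]
ft_force: [0.4, 0.4, -0.2]
grip_width: 0.427
grasp_force: 70.4
{'clock': 20.833, 'position': [0.595, -0.335, 0.055], 'ee_rot': [0.998, 0.059, -0.0, -0.0], 'ft_force': [0.443, 0.37, -0.22], 'grip_width': 0.427, 'grasp_force': 70.385, 'joint_pos': [0.816, 0.655, -0.531, 1.449, 0.348, 1.133, -1.225]}
heel [([0.607, -0.336, 0.055], 0.76), ([0.589, -0.177, 0.036], 0.74)]
cell [([0.597, -0.254, 0.018], 0.75), ([0.523, -0.344, 0.016], 0.62)]
heel [([0.61, -0.339, 0.058], 0.74), ([0.446, -0.032, 0.031], 0.72)]
drawer_pull [([0.44, -0.261, 0.066], 0.64)]
```

```bash
python3 -m jog '{"offset":[[0,0,0],[0,0,0],[0,0,0],[0,0,0],[0,0,0.02],[0,0,0.03],[0,0,0.035],[0,0,0.035],[0,0,0.02],[0,0,0]],"yaw":[0,0,0,0,0,0,0,0,0,0],"jaw":[0.3,0.3,0.3,0.3,0.3,0.3,0.3,0.3,0.3,0.3]}'; python3 w.py w11.png heel cell
```

```text
clock: 21.97
position: [0.5976, -0.3357, 0.202]
ee_rot: [0.998, 0.059, 0.004, 0.002]
ft_force: [0.2, -0.6, 1.3]
grip_width: 0.7
grasp_force: 0.0
{'clock': 21.967, 'position': [0.598, -0.336, 0.202], 'ee_rot': [0.998, 0.059, 0.004, 0.002], 'ft_force': [0.222, -0.598, 1.289], 'grip_width': 0.7, 'grasp_force': 0.0, 'joint_pos': [0.827, 0.536, -0.566, 1.304, 0.284, 1.373, -1.181]}
heel [([0.594, -0.338, 0.048], 0.62), ([0.592, -0.179, 0.038], 0.6)]
cell [([0.596, -0.253, 0.013], 0.94), ([0.514, -0.182, 0.016], 0.89), ([0.516, -0.263, 0.015], 0.72), ([0.523, -0.34, 0.018], 0.59)]
```

View pics/w11.png

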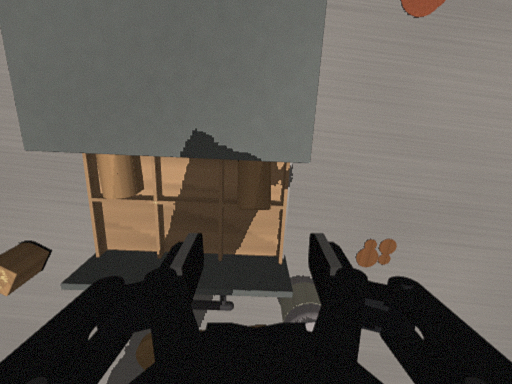

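```bash
python3 -m jog '{"offset":[[-0.02,0.036,0],[-0.02,0.036,0],[-0.02,0.036,0],[-0.02,0.036,0],[-0.02,0.036,0],[-0.02,0.036,0],[-0.02,0.036,0],[-0.02,0.036,0],[-0.02,0.01,0],[0,0,0]],"yaw":[0,0,0,0,0,0,0,0,0,0],"jaw":[0,0,0,0,0,0,0,0,0,0]}'; python3 - <<'E'
from h import *
st()
fr=[]
for c in ('wrist','top','side'):
    p=shot(c); tips(p,['heel'],8); print(np.round(p.get('eye',0),3))
    f=cv2.cvtColor(p['frame'],cv2.COLOR_RGB2BGR)
    fr.append({'wrist':f,'top':f[130:230,220:400],'side':f[130:250,200:340]}[c])
fr=[cv2.resize(a,(400,290),interpolation=cv2.INTER_CUBIC) for a in fr]
cv2.imwrite('pics/m1.png',np.vstack([np.hstack(fr[:2]),np.hstack([fr[2],fr[2]*0])]))
E
```

```text
clock: 22.95
position: [0.4121, -0.0344, 0.1947]
ee_rot: [0.998, 0.061, -0.001, 0.001]
ft_force: [1.5, -1.2, -0.1]
grip_width: 0.998
grasp_force: 0.0
{'clock': 22.95, 'position': [0.412, -0.034, 0.195], 'ee_rot': [0.998, 0.061, -0.001, 0.001], 'ft_force': [1.516, -1.232, -0.062], 'grip_width': 0.998, 'grasp_force': 0.0, 'joint_pos': [0.802, -0.096, -0.773, 1.991, -0.07, 1.223, -1.393]}
heel [([0.587, -0.174, 0.034], 0.95), ([0.439, -0.039, 0.031], 0.63)]
0
heel [([0.594, -0.335, 0.046], 0.75), ([0.592, -0.177, 0.034], 0.69)]
[ 0.316 -0.031  1.082]
heel [([0.446, -0.036, 0.028], 0.8), ([0.595, -0.34, 0.044], 0.68), ([0.59, -0.181, 0.041], 0.55)]
[0.443 0.702 0.632]
```

View pics/m1.png

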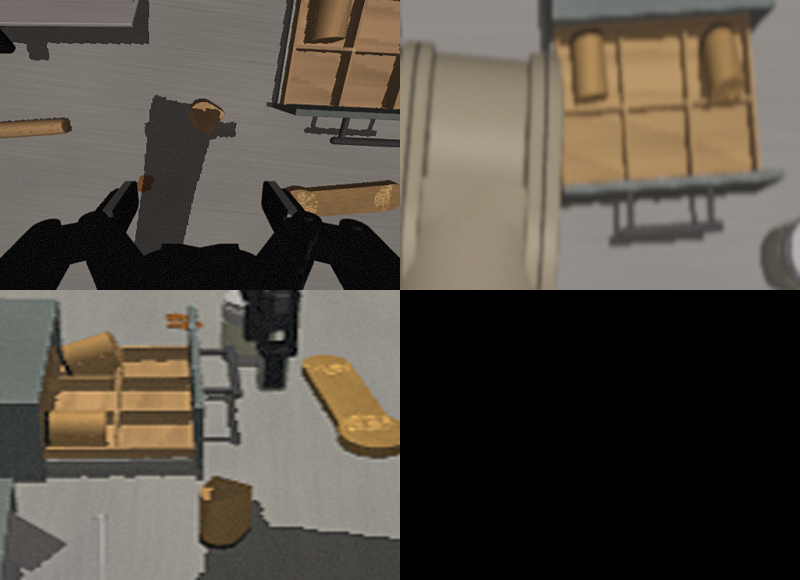

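```bash
cat > fit.py <<'E'
from h import *
from scipy.spatial.transform import Rotation as R
from scipy.optimize import minimize
a=np.linspace(-np.pi/2,np.pi/2,13)
prof=np.vstack([[[-.021,.019],[-.021,-.019]],np.c_[.002+.019*np.cos(a),.019*np.sin(a)]])
views=[]
for c in ('wrist','side'):
    o=manip.get_obs(); p=shot(c)
    if c=='wrist':
        T=np.eye(4);T[:3,:3]=R.from_quat(o['ee_rot']).as_matrix();T[:3,3]=o['position'];T=T@np.array(p['hand_eye'])
    else:
        T=np.eye(4);A=np.array(p['attitude']);T[:3,:3]=R.from_quat(A).as_matrix() if A.size==4 else A;T[:3,3]=p['eye']
    K=np.array(p['camera_matrix']); W=np.linalg.inv(T)
    def proj(X,W=W,K=K):
        q=X@W[:3,:3].T+W[:3,3]; q=q*[1,-1,-1]; u=q@K.T; return u[:,:2]/u[:,2:]
    tgt=proj(np.array([[.443,-.036,.03]]))[0]
    best=None
    for m in manip.masks_of(p,'heel'):
        r=m['region']; ys,xs=np.nonzero(r)
        d=np.hypot(xs.mean()-tgt[0],ys.mean()-tgt[1])
        if best is None or d<best[0]: best=(d,r,m['score'])
    print(c,tgt,best[0],best[1].sum(),best[2],[k for k in p if k!='frame'])
    views.append((proj,best[1]))
def cost(v):
    x,y,t=v; c,s=np.cos(t),np.sin(t); P=prof@np.array([[c,s],[-s,c]])+[x,y]
    X=np.vstack([np.c_[P,np.full(len(P),z)] for z in (0,.06)]); L=0
    for proj,r in views:
        h=cv2.convexHull((proj(X)*16).astype(np.int32)); m=np.zeros(r.shape,np.uint8)
        cv2.fillPoly(m,[h],1,shift=4); m=m>0; L-=(m&r).sum()/(m|r).sum()
    return L
res=[]
for t in np.arange(0,360,30):
    q=minimize(cost,[.443,-.036,np.radians(t)],method='Nelder-Mead',options=dict(initial_simplex=[[.443,-.036,np.radians(t)],[.449,-.036,np.radians(t)],[.443,-.030,np.radians(t)],[.443,-.036,np.radians(t+20)]]))
    res.append((round(q.fun,3),np.round(q.x[:2],4).tolist(),round(np.degrees(q.x[2])%360,1)))
for r in sorted(res)[:7]: print(r)
E
python3 fit.py
```

```text
wrist [257.99178359 154.93086428] 1.6034834287623743 1459 0.96 ['camera_matrix', 'hand_eye', 'shot']
side [277.55524612 222.7086626 ] 1.338744909933195 494 0.79 ['camera_matrix', 'eye', 'attitude', 'shot']
(np.float64(-1.87), [0.446, -0.0358], np.float64(64.5))
(np.float64(-1.87), [0.4463, -0.0356], np.float64(62.3))
(np.float64(-1.819), [0.4472, -0.0373], np.float64(63.3))
(np.float64(-1.801), [0.447, -0.0387], np.float64(333.1))
(np.float64(-1.796), [0.4471, -0.0383], np.float64(333.7))
(np.float64(-1.757), [0.4425, -0.0363], np.float64(153.7))
(np.float64(-1.746), [0.4414, -0.0359], np.float64(162.9))
```

```bash
python3 -m jog '{"offset":[[0.005,0,-0.01],[0.005,0,-0.01],[0.005,0,-0.01],[0.005,0,-0.01],[0.005,0,-0.01],[0.005,0,-0.01],[0.004,0,-0.01],[0,-0.002,-0.01],[0,0,0],[0,0,0]],"yaw":[7,7,7,7,7,7,7,7,0,0],"jaw":[0,0,0,0,0,0,0,0,0,0]}'; python3 w.py w12.png heel
```

```text
clock: 24.28
position: [0.4491, -0.0391, 0.1157]
ee_rot: [0.855, 0.519, -0.0, -0.001]
ft_force: [0.5, 0.7, 0.5]
grip_width: 1.001
grasp_force: 0.0
{'clock': 24.283, 'position': [0.449, -0.039, 0.116], 'ee_rot': [0.855, 0.519, -0.0, -0.001], 'ft_force': [0.465, 0.678, 0.512], 'grip_width': 1.001, 'grasp_force': 0.0, 'joint_pos': [0.762, 0.122, -0.804, 2.006, 0.1, 1.054, -0.568]}
heel [([0.442, -0.04, 0.029], 0.96), ([0.59, -0.179, 0.036], 0.78)]
```

View pics/w12.png

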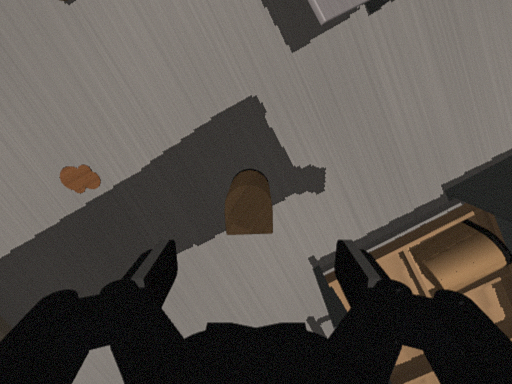

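```bash
python3 -m jog '{"offset":[[-0.002,0.001,-0.02],[-0.002,0.001,-0.02],[0,0,-0.02],[0,0,-0.02],[0,0,-0.004],[0,0,0],[0,0,0],[0,0,0],[0,0,0],[0,0,0],[0,0,0],[0,0,0]],"yaw":[0,0,0,0,0,0,0,0,0,0,0,0],"jaw":[0,0,0,0,0,0,0.5,1,1,1,1,1]}' 60
```

```text
clock: 25.38
position: [0.4461, -0.0373, 0.033]
ee_rot: [0.854, 0.521, 0.0, 0.001]
ft_force: [-2.6, -0.9, 9.7]
grip_width: 0.432
grasp_force: 60.0
```

```bash
python3 -m jog '{"offset":[[0,0,0.03],[0,0,0.03],[0,0,0.03],[0,0,0.03],[0.009,-0.028,0],[0.009,-0.028,0],[0.009,-0.028,0],[0.009,-0.028,0],[0.009,-0.028,0],[0.009,-0.028,0],[0.009,-0.028,0],[0.009,-0.028,0],[0,0,0],[0,0,0]],"yaw":[0,0,0,0,-7.1,-7.1,-7.1,-7.1,-7.1,-7.1,-7.1,-7.1,0,0],"jaw":[1,1,1,1,1,1,1,1,1,1,1,1,1,1]}'; python3 w.py w13.png heel cell
```

```text
clock: 26.55
position: [0.5173, -0.2626, 0.1518]
ee_rot: [0.999, 0.051, -0.0, -0.0]
ft_force: [-0.0, 1.3, -1.1]
grip_width: 0.433
grasp_force: 60.3
{'clock': 26.55, 'position': [0.517, -0.263, 0.152], 'ee_rot': [0.999, 0.051, -0.0, -0.0], 'ft_force': [-0.004, 1.307, -1.108], 'grip_width': 0.433, 'grasp_force': 60.348, 'joint_pos': [0.844, 0.343, -0.548, 1.661, 0.189, 1.191, -1.218]}
heel [([0.513, -0.265, 0.152], 0.88), ([0.594, -0.336, 0.045], 0.87), ([0.59, -0.175, 0.036], 0.79), ([0.523, -0.343, 0.016], 0.32)]
cell [([0.516, -0.178, 0.014], 0.88), ([0.515, -0.262, 0.021], 0.88), ([0.595, -0.255, 0.014], 0.67), ([0.521, -0.338, 0.016], 0.55)]
```

View pics/w13.png

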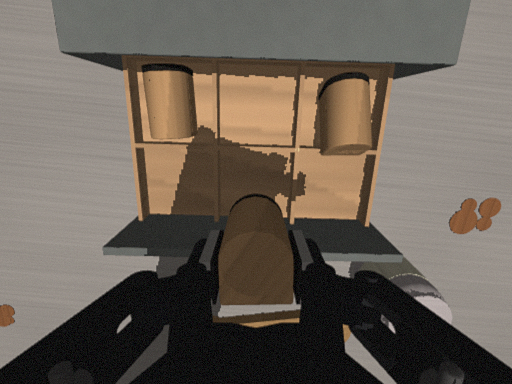

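```bash
python3 -m jog '{"offset":[[0.003,0.001,-0.03],[0.003,0,-0.03],[0,0,-0.03],[0,0,-0.01],[0,0,-0.004],[0,0,0],[0,0,0],[0,0,0],[0,0,0],[0,0,0],[0,0,0.02],[0,0,0.035],[0,0,0.035],[0,0,0.035],[0,0,0]],"yaw":[0,0,0,0,0,0,0,0,0,0,0,0,0,0,0],"jaw":[1,1,1,1,1,1,0.35,0.35,0.35,0.35,0.3,0.3,0.3,0.3,0.3]}'; python3 w.py w14.png heel cell drawer_pull
```

```text
clock: 27.95
position: [0.5265, -0.261, 0.1804]
ee_rot: [0.999, 0.052, 0.004, 0.003]
ft_force: [1.4, 0.2, 0.0]
grip_width: 0.701
grasp_force: 0.0
{'clock': 27.95, 'position': [0.526, -0.261, 0.18], 'ee_rot': [0.999, 0.052, 0.004, 0.003], 'ft_force': [1.407, 0.202, 0.044], 'grip_width': 0.701, 'grasp_force': 0.0, 'joint_pos': [0.839, 0.328, -0.556, 1.617, 0.183, 1.238, -1.217]}
heel [([0.523, -0.26, 0.046], 0.77), ([0.597, -0.336, 0.047], 0.71), ([0.594, -0.176, 0.038], 0.69)]
cell [([0.603, -0.253, 0.016], 0.91), ([0.517, -0.181, 0.015], 0.65), ([0.526, -0.341, 0.016], 0.61), ([0.518, -0.262, 0.018], 0.57), ([0.419, -0.424, -0.0], 0.32)]
drawer_pull [([0.441, -0.264, 0.064], 0.71)]
```

```bash
python3 -m jog '{"offset":[[0,-0.026,0],[0,-0.026,0],[0,-0.025,0],[0,0,-0.03],[0,0,-0.03],[0,0,-0.03],[0,0,-0.03],[0,0,-0.01],[0,0,0],[0,0,0],[0.006,0,0],[0.006,0,0],[0.006,0,0],[0.006,0,0],[0.004,0,0],[0.004,0,0],[0.004,0,0],[0,0,0]],"yaw":[0,0,0,0,0,0,0,0,0,0,0,0,0,0,0,0,0,0],"jaw":[1,1,1,1,1,1,1,1,1,1,1,1,1,1,1,1,1,1]}'
```

```text
clock: 29.65
position: [0.5601, -0.3368, 0.0429]
ee_rot: [0.999, 0.052, 0.0, -0.0]
ft_force: [-1.1, -0.2, 0.1]
grip_width: -0.0
grasp_force: 0.0
```

```bash
python3 -m jog '{"offset":[[0.004,0,0],[0.004,0,0],[0.004,0,0],[0,0,0],[-0.02,0,0],[0,0,0.03],[0,0,0.035],[0,0,0.035],[0,0,0.035],[0,0,0]],"yaw":[0,0,0,0,0,0,0,0,0,0],"jaw":[1,1,1,1,1,1,1,1,1,1]}'; python3 w.py w15.png heel cell bin_pull; python3 - <<'E'
from h import *
for c in ('side','top'): tips(shot(c),['heel','drawer_pull','bin_pull'],8)
E
```

```text
clock: 30.48
position: [0.5546, -0.3382, 0.1862]
ee_rot: [0.999, 0.052, 0.005, 0.003]
ft_force: [0.9, 0.4, 1.1]
grip_width: 0.004
grasp_force: 0.0
{'clock': 30.483, 'position': [0.555, -0.338, 0.186], 'ee_rot': [0.999, 0.052, 0.005, 0.003], 'ft_force': [0.883, 0.368, 1.108], 'grip_width': 0.004, 'grasp_force': 0.0, 'joint_pos': [0.853, 0.452, -0.509, 1.44, 0.224, 1.296, -1.138]}
heel [([0.524, -0.261, 0.047], 0.92), ([0.592, -0.177, 0.038], 0.89), ([0.604, -0.337, 0.038], 0.62)]
cell [([0.518, -0.18, 0.015], 0.98), ([0.522, -0.258, 0.016], 0.87), ([0.526, -0.34, 0.015], 0.86), ([0.602, -0.253, 0.014], 0.7)]
bin_pull [([0.608, -0.336, 0.034], 0.42)]
heel [([0.61, -0.338, 0.038], 0.84), ([0.595, -0.179, 0.038], 0.62)]
drawer_pull [([0.442, -0.26, 0.067], 0.57), ([0.364, 0.302, 0.002], 0.53)]
bin_pull [([0.508, 0.209, 0.07], 0.92), ([0.526, -0.261, 0.021], 0.45)]
heel [([0.598, -0.176, 0.034], 0.73), ([0.606, -0.334, 0.038], 0.68), ([0.527, -0.26, 0.049], 0.6)]
drawer_pull [([0.444, -0.269, 0.066], 0.74)]
bin_pull [([0.506, 0.21, 0.072], 0.69), ([0.523, -0.26, 0.015], 0.46)]
```

```bash
python3 -m jog '{"offset":[[-0.031,0.014,0],[-0.031,0.014,0],[-0.031,0.014,0],[-0.031,0.014,0],[-0.031,0.014,0],[0,0,0],[0,0,-0.03],[0,0,-0.035],[0,0,-0.035],[0,0,-0.03],[0,0,0],[0,0,0]],"yaw":[0,0,0,0,0,0,0,0,0,0,0,0],"jaw":[1,1,1,1,1,1,1,1,1,1,1,1]}'
```

```text
clock: 32.08
position: [0.3959, -0.2664, 0.0475]
ee_rot: [0.999, 0.052, -0.001, -0.001]
ft_force: [1.0, 0.3, 1.1]
grip_width: -0.002
grasp_force: 0.0
```

```bash
python3 -m jog '{"offset":[[0.009,0.0007,0],[0.009,0.0007,0],[0.009,0.0007,0],[0.009,0.0007,0],[0.009,0.0007,0],[0.009,0.0007,0],[0.009,0.0007,0],[0.009,0.0007,0],[0.009,0.0007,0],[0.009,0.0007,0],[0.009,0.0007,0],[0.009,0.0007,0],[0.009,0.0007,0],[0.009,0.0007,0],[0.009,0.0007,0],[0.009,0.0007,0],[0,0,0]],"yaw":[0,0,0,0,0,0,0,0,0,0,0,0,0,0,0,0,0],"jaw":[1,1,1,1,1,1,1,1,1,1,1,1,1,1,1,1,1]}'; python3 - <<'E'
from h import *
tips(shot('side'),['drawer_pull','heel'],4)
E
```

```text
clock: 33.5
position: [0.5425, -0.2549, 0.048]
ee_rot: [0.999, 0.053, 0.001, -0.0]
ft_force: [0.3, 0.1, 0.3]
grip_width: 0.002
grasp_force: 0.0
drawer_pull [([0.562, -0.254, 0.068], 0.78)]
heel [([0.644, -0.248, 0.048], 0.41)]
```

```bash
python3 -m jog '{"offset":[[0.006,0.0005,0],[0.006,0.0005,0],[0.006,0.0005,0],[0.006,0.0005,0],[0.005,0.0005,0],[0.005,0.0005,0],[0,0,0]],"yaw":[0,0,0,0,0,0,0],"jaw":[1,1,1,1,1,1,1]}'; python3 - <<'E'
from h import *
tips(shot('side'),['drawer_pull'],2)
E
```

```text
clock: 34.23
position: [0.5635, -0.2552, 0.0461]
ee_rot: [0.999, 0.05, -0.012, -0.0]
ft_force: [-52.4, 2.0, 29.4]
grip_width: 0.006
grasp_force: 25.9
drawer_pull [([0.58, -0.252, 0.066], 0.76), ([0.416, -0.428, 0.004], 0.58)]
```

```bash
python3 -m jog '{"offset":[[-0.02,-0.002,0],[-0.03,-0.003,0],[-0.03,-0.003,0],[-0.03,0,0],[0,0,0.04],[0,0,0.04],[0,0,0.04],[0,0.03,0.03],[0,0.04,0],[0,0.04,0],[0,0.04,0],[0,0.04,0],[0,0,0]],"yaw":[0,0,0,0,0,0,0,0,0,0,0,0,0],"jaw":[1,1,1,1,1,1,1,1,1,1,1,1,1]}'; python3 - <<'E'
from h import *
fr=[]
for c in ('top','side'):
    p=shot(c); tips(p,['drawer_pull','kit_cabinet','bin_pull','cement_tin','hammer'],2)
    f=cv2.cvtColor(p['frame'],cv2.COLOR_RGB2BGR)
    fr.append(cv2.resize(f[40:240,270:430] if c=='top' else f[110:240,120:340],(400,400),interpolation=cv2.INTER_CUBIC))
cv2.imwrite('pics/m2.png',np.hstack(fr))
E
```

```text
clock: 35.42
position: [0.4652, -0.063, 0.1984]
ee_rot: [0.998, 0.057, 0.001, -0.0]
ft_force: [-0.0, -0.0, 0.6]
grip_width: -0.002
grasp_force: 0.0
drawer_pull [([0.579, -0.26, 0.064], 0.71)]
kit_cabinet [([0.621, -0.252, 0.0], 0.83)]
bin_pull [([0.507, 0.211, 0.072], 0.95)]
cement_tin [([0.419, -0.428, -0.002], 0.61), ([0.369, 0.309, 0.001], 0.53)]
hammer [([0.365, 0.311, 0.003], 0.74)]
drawer_pull [([0.578, -0.252, 0.068], 0.86), ([0.573, 0.219, -0.002], 0.68)]
kit_cabinet [([0.623, -0.252, 0.002], 0.59)]
bin_pull [([0.506, 0.211, 0.071], 0.69)]
cement_tin [([0.416, -0.424, 0.003], 0.81)]
hammer [([0.367, 0.304, -0.001], 0.63)]
```

View pics/m2.png

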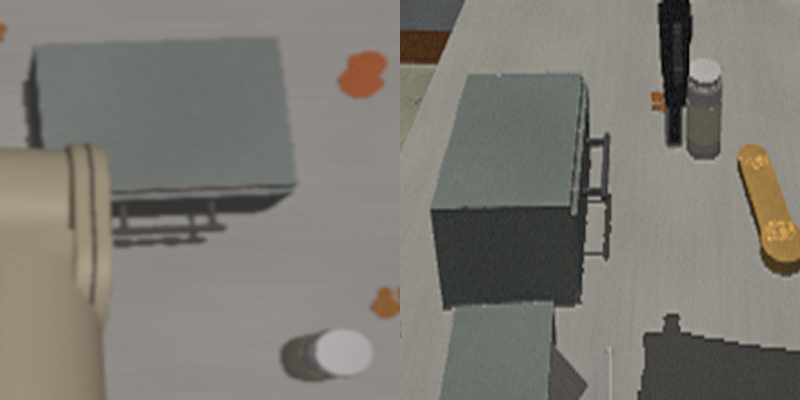

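```bash
python3 -m jog '{"offset":[[0.005,0.034,0],[0.005,0.034,0],[0.005,0.034,0],[0.005,0.034,0],[0.005,0.034,0],[0.005,0.034,0],[0.005,0.034,0],[0.003,0.034,0],[0,0,-0.02],[0,0,-0.03],[0,0,0],[0,0,0]],"yaw":[0,0,0,0,0,0,0,0,0,0,0,0],"jaw":[0,0,0,0,0,0,0,0,0,0,0,0]}' 30; python3 w.py w16.png bin_pull heel
```

```text
clock: 37.02
position: [0.5017, 0.2, 0.1467]
ee_rot: [0.999, 0.052, -0.001, 0.0]
ft_force: [0.0, 0.4, 1.0]
grip_width: 1.003
grasp_force: 0.0
{'clock': 37.017, 'position': [0.502, 0.2, 0.147], 'ee_rot': [0.999, 0.052, -0.001, 0.0], 'ft_force': [0.014, 0.387, 0.998], 'grip_width': 1.003, 'grasp_force': 0.0, 'joint_pos': [0.299, 0.341, -0.896, 1.755, 0.284, 1.186, -2.144]}
bin_pull [([0.504, 0.21, 0.076], 0.96)]
heel []
```

```bash
python3 -m jog '{"offset":[[0.001,0.005,-0.022],[0,0.005,-0.022],[0,0,-0.022],[0,0,-0.022],[0,0,0],[0,0,0],[0,0,0],[0,0,0],[0,0,0],[0,0,0],[0,0,0]],"yaw":[1,0,0,0,0,0,0,0,0,0,0],"jaw":[0,0,0,0,0,0.6,1,1,1,1,1]}'
```

```text
clock: 38.08
position: [0.504, 0.2109, 0.0604]
ee_rot: [0.998, 0.061, 0.001, -0.0]
ft_force: [-2.6, -1.4, 6.4]
grip_width: 0.344
grasp_force: 35.1
```

```bash
python3 -m jog '{"offset":[[0.0037,0.0005,0.0063],[0.0045,0.0005,0.0064],[0.0055,0.0007,0.0063],[0.006,0.0007,0.006],[0.0067,0.0008,0.0051],[0.007,0.0008,0.0045],[0.0077,0.001,0.0038],[0.0077,0.001,0.003],[0.004,0.0005,0.001],[0,0,0]],"yaw":[0,0,0,0,0,0,0,0,0,0],"jaw":[1,1,1,1,1,1,1,1,1,1]}'; python3 - <<'E'
from h import *
tips(shot('side'),['bin_pull','bin_pivot'],2)
E
```

```text
clock: 38.92
position: [0.5579, 0.2171, 0.1026]
ee_rot: [0.998, 0.06, 0.001, -0.0]
ft_force: [1.3, -0.9, 0.8]
grip_width: 0.346
grasp_force: 31.0
bin_pull [([0.554, 0.214, 0.113], 0.78)]
bin_pivot [([0.575, 0.219, 0.039], 0.86), ([0.418, -0.431, 0.002], 0.48)]
```

```bash
python3 -m jog '{"offset":[[0.003,0.0004,0.001],[0.003,0.0004,0.001],[0,0,0]],"yaw":[0,0,0],"jaw":[1,1,1]}'
```

```text
clock: 39.32
position: [0.5586, 0.2171, 0.1027]
ee_rot: [0.998, 0.061, -0.004, 0.001]
ft_force: [-16.9, -6.2, 6.1]
grip_width: 0.343
grasp_force: 31.8
```

```bash
python3 -m jog '{"offset":[[0,0,0],[0,0,0],[0,0,0],[0,0,0],[0,0,0],[0,0,0.03],[0,0,0.035],[0,0,0.035],[-0.03,0,0],[-0.03,0,0],[-0.03,0,0],[-0.02,0,0],[0,0,0]],"yaw":[0,0,0,0,0,0,0,0,0,0,0,0,0],"jaw":[0,0,0,0,0,0,0,0,0,0,0,0,0]}'; python3 - <<'E'
from h import *
fr=[]
for c in ('top','side'):
    p=shot(c); tips(p,['drawer_pull','kit_cabinet','bin_pull','heel','cement_tin','hammer','insoles'],2)
    fr.append(cv2.resize(cv2.cvtColor(p['frame'],cv2.COLOR_RGB2BGR),(400,300)))
cv2.imwrite('pics/m3.png',np.hstack(fr))
E
```

```text
clock: 40.4
position: [0.449, 0.2187, 0.2041]
ee_rot: [0.998, 0.062, 0.0, 0.001]
ft_force: [0.6, 0.3, 1.1]
grip_width: 0.999
grasp_force: 0.0
drawer_pull [([0.58, -0.258, 0.068], 0.75)]
kit_cabinet [([0.622, -0.251, 0.0], 0.59)]
bin_pull [([0.557, 0.214, 0.111], 0.66), ([0.317, -0.295, -0.002], 0.42)]
heel []
cement_tin [([0.422, -0.425, -0.003], 0.76)]
hammer [([0.583, 0.218, 0.038], 0.21)]
insoles [([0.32, -0.296, -0.002], 0.97)]
drawer_pull [([0.582, -0.254, 0.067], 0.66)]
kit_cabinet [([0.624, -0.251, 0.004], 0.57)]
bin_pull []
heel []
cement_tin [([0.656, -0.167, 0.015], 0.31)]
hammer [([0.371, 0.304, 0.002], 0.82)]
insoles [([0.312, -0.293, 0.001], 0.93)]
```

View pics/m3.png

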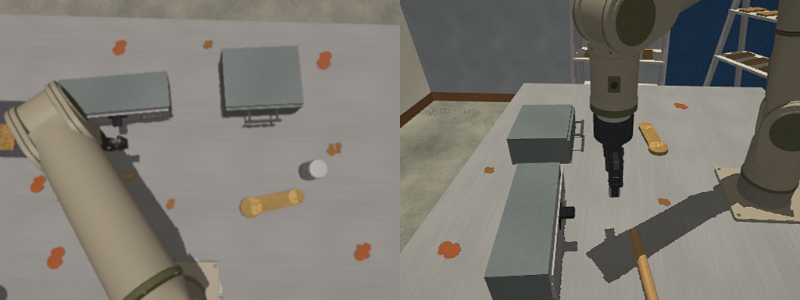

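```bash
python3 -c "
from workcell import manip
print(manip.hand_in())"
```

```text
the job is handed in; nothing more can be done
None
```

The job is handed in, but the hand-in returned no verdict. Three heels were present (two from the bin, one from the bench), and each now lies in its own cell. The bin is shut against its stop and the drawer was pushed until it stopped hard at 52 N, so I take its catch as seated. The hammer, tin and insoles were not moved.

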